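# Refit and check the gram balance

## Robot

A 6-joint arm with a two-finger parallel gripper is mounted at the origin on the work surface. World frame = base frame: x ahead of the robot, y to its left, z up, the work surface at z = 0. Lengths are in m, angles in rad, forces in N, time in s.
With the tool pointing down it reaches from about 0.375 to 0.975 m from the base axis. Payload 3.8 kg.
Tool frame: the origin (TCP) lies midway between the tips of the shut fingers; the grasp point (between the pads) lies 19 mm behind it; z points along the fingers, y is the direction in which the jaws open and shut (so a half turn about z gives the same grasp; the last joint's range is limited). The gripper opens to 85 mm and grips with 20 to 120 N. Pads are 22 mm wide; open, the fingers measure 114 mm over their backs; the gripper's body (76 mm by 85 mm) begins 54 mm behind the grasp point. The pads swing forward as they close: fully open they stand 13 mm farther back than shut.
Start: joints at [1.117, 0.264, 1.604, -0, 1.274, -0.037], TCP at [0.273, 0.617, 0.231] pointing down, gripper open.
Joint ranges: [-2.63, 2.63], [-0.94, 2.18], [0.31, 2.57], [-1.31, 4.45], [0, 2.66], [-2.55, 2.55]. Speed limits (rad/s): [2.57, 2.57, 3.14, 3.14, 3.14, 3.14].

## Interface

Orientations are given as [roll, pitch, yaw] about the fixed x, y, z axes, in that order (R = Rz(yaw) Ry(pitch) Rx(roll)).
In Python, from station import read_state, get_image, camera_info, job, find_in gives the robot as it stands.
- The arm moves only by the tool drive_tool, never from a script. Its argument "moves" is text: rows parted by semicolons, each of 4 numbers parted by spaces: the shift along the tool's x, y, z each as a share of 0.4 m, from -1 to 1, then the turn about the tool's z as a share of 2 rad, from -1 to 1. In form: x y z twist; .... A call has 1 to 12 rows; each row is the pose to reach, as a shift and turn from the pose commanded when the call began, along the tool's axes at that moment; what a row does not reach only later rows make up. A row lasts 1/10 s, in which the tool goes at most 50 mm and 8.59 degrees, less where a joint would pass 70% of its speed; a pose out of reach is approached as far as the arm can. A call with a number of a shift or a turn outside -1 to 1 is refused whole. A call with a gripper value outside its range is refused whole. "claw" is the closure, from -1 (fully open) to 1 (shut), set as the call begins (left out, the last holds). The fingers move at their own pace and stop on an object; "squeeze" is the grip in N (left out, the last holds). Time passes only in rows, so rows that repeat a pose let the fingers close. It gives the time, the measured TCP pose, the force and the opening at its end, in the units of the state.
- read_state(): the state, without advancing time (a new reading comes with each control period).
- get_image(name): name is "scene" or "side" or "wrist"; returns (picture, depth): 384x512x3 uint8, red, green, blue; 384x512 float32, m along the optical axis (not along the pixel's ray), 0 where there is no reading.
- camera_info(name): a dict with "mtx" (3x3 intrinsics, pixels), "R" (3x3) and "t" (3): a world point X has camera coordinates R X + t; the wrist camera has in their place "mount" (4x4, takes a point from camera to tool coordinates, whose origin is the TCP and whose axes are the flange's). Camera axes: x right, y down, z forward; pixel columns grow to the right and rows downward; lengths in m; the calibration is good to about 2 mm. A picture is of the moment at which its call begins: read the wrist's pose just before it. camera_info takes no time and is no camera call.
- job.job_done(): hands the job in, once; it reports no verdict.
Trained networks look in the newest picture that a camera, given by its name, has taken for a name from the list of things; names that differ only in an ending like _2 or _b are one class to them, and where a whole thing is asked for, a point or a joint stands for the part that bears it (a point fixed in the world has none). Each returns a list of dicts, best first, with "p" (0 to 1); they miss things now and then, are a little off and sometimes report something else, mostly with a low value. They report only what shows in the picture. A call takes as long as a camera call.
- find_in(label, camera): "pixel" ([column, row] in pixels, amid what is visible of it).
The state is a dict: "time": time; "q": joint angles; "qd": joint speeds; "joint_efforts": joint torques, N m; "position": TCP position; "orientation": TCP orientation; "force": force on the tool from outside, world axes, zero at the start; "ft_torque": the same for the moment, N m; "opening": finger opening in m.
Only numpy, scipy, OpenCV 4.12 (cv2) and the standard library are available. Lean on these libraries where they do the work, as an engineer would, in place of code of your own. Each camera call takes 0.05 s, during which the arm holds its last target.

## Task

The shop's gram balance has been taken apart for cleaning: seat the flanged pan carrier, flange face down, fully home on the load-cell spigot, then seat the weighing pan, skirt down, flush on the carrier. With the pan empty press the red zero key fully and let it go, then take the largest check weight from the wooden block and stand it upright in the middle of the pan. Lower each piece gently until it rests before letting go, never dropping it or bearing hard on the load cell, and leave the two smaller weights and the bowl of beads where they are.

Things in the scene. Friction and masses are not known exactly. Their poses are not given: they have to be found in the camera images.
- balance: Ivory gram balance, fixed on the table, 250 mm deep (its x) and 180 wide (y); origin: centre of its underside. Its keys are at its -x end, facing the robot. Rear housing top (x -40 to +125 mm) 65 mm above the table, front key deck 48 mm. A draught rim 100 mm across, 4 mm high, surrounds the load-cell post on the rear housing.
- load_cell: Steel post fixed in the balance, 45 mm behind its middle. Origin: centre of the level shoulder face (36 mm diameter, 75 mm above the table, 10 mm above the housing) on which the carrier's flange seats. From it the centring spigot rises along +z: 16 mm diameter for 6 mm, then a nose tapering to 9 mm diameter at 11 mm.
- carrier_mid (a point): Loose grey aluminium pan carrier, 90 g, lying flange down, 28 mm high; point on its axis half-way up, 14 mm above its lower face. Flange 52 mm dia, 5 thick; hub (grip here) 30 dia from 5 to 21 mm, its flat top carries the pan; boss above 16 dia, tapering to 10 from 24 to 28 mm. Blind socket below for the spigot: 17.6 dia, 12.5 deep. Seated: point 14 mm above the shoulder face.
- pan_mid (a point): Loose steel weighing pan, 130 g, 66 mm diameter, 18 high, flat top, straight skirt (grip across it), lying skirt down; point on its axis half-way up, 9 mm above its lower rim. Underneath, flush with the rim, a central collar with a blind socket 17.6 dia, 9 deep, for the carrier's boss. Seated: collar on the hub's top, point 16 mm above carrier_mid.
- zero_key_top (a point): Centre of the top of the red round zero key (22 mm diameter) on the balance's front deck, at the robot's side, 61.5 mm above the table; it is pressed straight down.
- zero_key (a joint): Travel of the zero key: 0 released, 0.005 m fully down; a spring returns it, about 4 N presses it fully.
- weight_block: Dark wooden block fixed on the table, 60 mm along its x, 150 along y, 22 high; three round pockets 9 mm deep in a row along y hold the weights; origin: centre of its underside. The largest weight is at its -y end (y = -45 mm), then the middle one (y = +8) and the smallest (y = +50).
- weight200_mid (a point): Largest check weight, brass, 200 g, 44 mm high, upright in the block: body 32 mm diameter, 28 high; neck 12 dia, 5 high; knob 18 dia, 11 high on top. Point on its axis half-way up, 22 mm above its lower face (which starts 13 mm above the table); the knob's middle is 16.5 mm above the point.
- weight100_mid (a point): Middle check weight, brass, body 26 mm diameter, 38 mm high overall, standing in the block; point half-way up its axis. To be left alone.
- weight50_mid (a point): Smallest check weight, brass, body 20 mm diameter, 34 mm high overall, standing in the block; point half-way up its axis. To be left alone.
- bowl: Black bowl with wooden beads in it, 104 mm across the mouth, 55 mm high, on the table; origin: centre of its underside. To be left alone.

How it is judged:
On the way, in this order (a step that is already met when the one before it is completed fails the run):
1. the carrier sits fully home on the load-cell spigot (z of carrier_mid in the frame of load_cell between 0.0125 and 0.0155 m and horizontal distance between carrier_mid and load_cell below 0.002 m and angle between carrier_mid's own z axis and vertical below 0.04 rad), for 0.2 s.
2. the pan sits flush on the seated carrier (all of step 1 and z of pan_mid in the frame of carrier_mid between 0.0145 and 0.0175 m and horizontal distance between pan_mid and carrier_mid below 0.002 m and angle between pan_mid's own z axis and vertical below 0.04 rad), for 0.2 s.
3. the zero key is pressed with the pan seated and empty (all of step 2 and value of joint zero_key above 0.0038 m and distance between weight200_mid and pan_mid above 0.08 m and contact force between pan and the fingers below 0.1 N), for 0.05 s.
At the end, for the whole second after the job is handed in: Carrier home on the spigot and pan home on the carrier (each within 2 mm of the axis, 1.5 mm of seated height, 0.04 rad of level); the 200 g weight stands upright (0.06 rad) on the pan within 10 mm of its centre; zero key up (all of step 2 and z of weight200_mid in the frame of pan_mid between 0.0295 and 0.0325 m and horizontal distance between weight200_mid and pan_mid below 0.01 m and angle between weight200_mid's own z axis and vertical below 0.06 rad and value of joint zero_key below 0.001 m); the robot touches nothing.
It fails at once if the load cell is struck or loaded with more than 40 N (contact force between load_cell and anything else above 40 N).
It fails at once if the bowl or a smaller weight is moved more than 20 mm (distance of any of bowl, weight100_mid, weight50_mid from where it was at the start of the episode above 0.02 m).
It fails at once if the carrier, pan or largest weight is dropped (faster than 0.4 m/s with no finger on it, as after a free fall of 8 mm) ((linear speed of carrier above 0.4 m/s and contact force between carrier and the fingers below 0.05 N) or (linear speed of pan above 0.4 m/s and contact force between pan and the fingers below 0.05 N) or (linear speed of weight200 above 0.4 m/s and contact force between weight200 and the fingers below 0.05 N)).
It also fails if it takes over 70 s, if anything falls off the work surface, if the arm or the gripper's body presses on something with over 40 N, if the wrist force passes 120 N, or if a joint passes its speed limit or range.

## Working session

There is one attempt and no reset: what is moved stays moved. The work goes in short steps, Python scripts to look and compute and a tool call to move; the robot and the scene stay as the last step left them, time stands still between calls to the robot, and variables do not carry over. Pictures are saved under pics/ and viewed, and the job is handed in when it is done.

Besides the shell and the picture viewer there is one more tool, called as name(argument=value, ...) on one line, values as JSON. drive_tool: Moves the arm, as the interface text tells. Shift numbers are shares of 0.4 m and turn numbers shares of 2 rad, none past 1 either way. Its arguments: {"type":"object","properties":{"moves":{"type":"string"},"claw":{"type":"number"},"squeeze":{"type":"number"}},"required":["moves"]}

```bash
mkdir -p pics; ls
cat > h.py <<'E'
import numpy as np, cv2
from station import read_state, get_image, camera_info, job, find_in
def save(n,im): cv2.imwrite('pics/'+n+'.png', cv2.cvtColor(im,cv2.COLOR_RGB2BGR))
E
python3 - <<'E'
from h import *
np.set_printoptions(precision=4,suppress=True)
s=read_state(); print(s)
for c in ('scene','side','wrist'):
    im,d=get_image(c); save(c+'0',im); np.save('pics/'+c+'0d.npy',d); np.save('pics/'+c+'0.npy',im)
    print(c,camera_info(c))
E
```

```text
pics
{'time': 0.0, 'q': array([ 1.1171,  0.2648,  1.6054,  0.    ,  1.2737, -0.0369]), 'qd': array([-0.0009,  0.001 , -0.0007, -0.0007, -0.0012, -0.0001]), 'joint_efforts': array([ -0.0002, -51.5097, -36.7317,   0.0002,   0.0128,  -0.    ]), 'position': array([0.2729, 0.6165, 0.2299]), 'orientation': array([-3.1393, -0.0001,  2.7248]), 'force': array([ 0.3389, -0.3534, -0.2309]), 'ft_torque': array([-0.0242, -0.0246, -0.0199]), 'opening': 0.08522997704307447}
scene {'mtx': array([[478.8498,   0.    , 258.8808],
       [  0.    , 478.8498, 194.6028],
       [  0.    ,   0.    ,   1.    ]]), 'R': array([[-0.3561,  0.9345,  0.001 ],
       [ 0.683 ,  0.261 , -0.6822],
       [-0.6378, -0.2422, -0.7312]]), 't': array([ 0.1546, -0.2949,  1.7762])}
side {'mtx': array([[349.7187,   0.    , 250.5199],
       [  0.    , 349.7187, 190.4497],
       [  0.    ,   0.    ,   1.    ]]), 'R': array([[-0.7708, -0.6371,  0.0006],
       [-0.3619,  0.437 , -0.8235],
       [ 0.5244, -0.6349, -0.5674]]), 't': array([0.3902, 0.2374, 0.5579])}
wrist {'mtx': array([[331.9743,   0.    , 263.2205],
       [  0.    , 331.9743, 192.7679],
       [  0.    ,   0.    ,   1.    ]]), 'mount': array([[ 0.0001, -0.9564, -0.2922,  0.0745],
       [ 1.    , -0.    ,  0.0005, -0.0004],
       [-0.0005, -0.2922,  0.9564, -0.1426],
       [ 0.    ,  0.    ,  0.    ,  1.    ]])}
```

View pics/scene0.png

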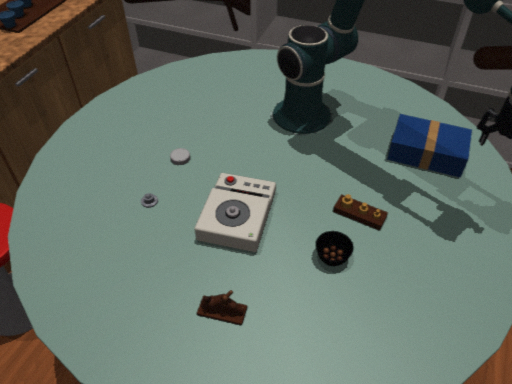

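View pics/side0.png

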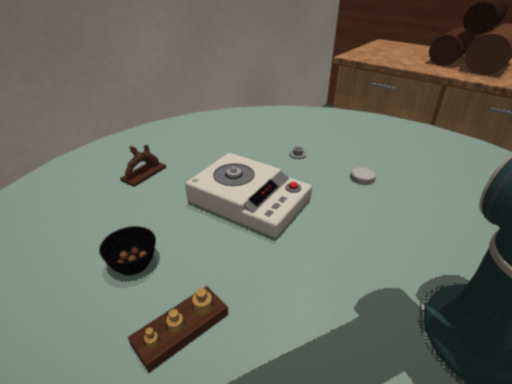

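View pics/wrist0.png

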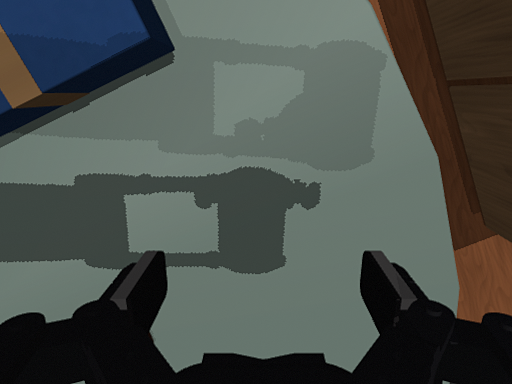

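The scene view shows the balance around (235,212), the pan at (180,156), the carrier at (149,199), the weight block at (360,212) and the bowl at (334,250). A blue box sits near the gripper. Next I'll measure from depth.

```bash
cat >> h.py <<'E'
def cloud(c,d):
    i=camera_info(c);K=i['mtx'];v,u=np.mgrid[:384,:512]
    X=np.stack([(u-K[0,2])/K[0,0]*d,(v-K[1,2])/K[1,1]*d,d],-1)
    if 'R' in i: return (X-i['t'])@i['R']
    from scipy.spatial.transform import Rotation as Ro
    return None
E
python3 - <<'E'
from h import *
np.set_printoptions(precision=4,suppress=True)
for c,pts in (('scene',dict(car=(149,199),pan=(180,156),spig=(233,211),key=(230,180),w200=(347,201),w100=(363,207),w50=(377,212),bowl=(334,250))),('side',dict(car=(298,152),pan=(363,174),spig=(234,172),key=(293,186),w200=(202,295),w100=(174,316),w50=(150,333),bowl=(128,252)))):
    d=np.load(f'pics/{c}0d.npy');P=cloud(c,d)
    for k,(u,v) in pts.items():
        print(c,k,P[v,u])
    # pan: top z 18
    for k,(u,v) in pts.items():
        w=14
        Q=P[v-w:v+w,u-w:u+w].reshape(-1,3)
        lo,hi=dict(car=(.008,.04),pan=(.010,.03),spig=(.073,.1),key=(.056,.07),w200=(.035,.08),w100=(.035,.08),w50=(.03,.08),bowl=(.02,.07))[k]
        m=(Q[:,2]>lo)&(Q[:,2]<hi); Q=Q[m]
        if len(Q): print('   ',k,len(Q),Q.mean(0),Q.min(0),Q.max(0),(Q.min(0)+Q.max(0))/2)
E
```

```text
scene car [ 0.5881 -0.2993  0.0223]
scene pan [ 0.3788 -0.302   0.0197]
scene spig [ 0.5855 -0.0206  0.0782]
scene key [ 0.4592 -0.0848  0.0602]
scene w200 [0.3992 0.2675 0.0418]
scene w100 [0.4096 0.3174 0.0458]
scene w50 [0.4102 0.3596 0.0416]
scene bowl [0.5696 0.2755 0.0171]
    car 101 [ 0.5841 -0.305   0.019 ] [ 0.5573 -0.3289  0.0082] [ 0.6019 -0.2795  0.0317] [ 0.5796 -0.3042  0.02  ]
    pan 241 [ 0.3746 -0.3072  0.0184] [ 0.338  -0.3402  0.0102] [ 0.4076 -0.2756  0.0258] [ 0.3728 -0.3079  0.018 ]
    spig 102 [ 0.5856 -0.0249  0.0777] [ 0.5651 -0.0692  0.073 ] [0.6296 0.0066 0.0896] [ 0.5973 -0.0313  0.0813]
    key 181 [ 0.4933 -0.0761  0.0629] [ 0.4354 -0.1156  0.056 ] [ 0.531  -0.026   0.0695] [ 0.4832 -0.0708  0.0628]
    w200 95 [0.3994 0.2681 0.0463] [0.3836 0.2503 0.0351] [0.4131 0.3105 0.062 ] [0.3984 0.2804 0.0485]
    w100 78 [0.4028 0.3087 0.0442] [0.385  0.2686 0.0351] [0.4162 0.3577 0.0596] [0.4006 0.3131 0.0474]
    w50 74 [0.4084 0.3397 0.0408] [0.3943 0.3143 0.0301] [0.4357 0.3681 0.0547] [0.415  0.3412 0.0424]
    bowl 461 [0.5758 0.2743 0.0355] [0.5363 0.2
[... 511 characters left out ...]
0.4031 -0.2759  0.0204] [ 0.3709 -0.3103  0.0152]
    spig 101 [ 0.58   -0.0246  0.077 ] [ 0.564  -0.0462  0.073 ] [ 0.5999 -0.0095  0.0863] [ 0.5819 -0.0278  0.0797]
    key 71 [ 0.4672 -0.0959  0.0594] [ 0.4409 -0.1199  0.0562] [ 0.5083 -0.0803  0.0631] [ 0.4746 -0.1001  0.0597]
    w200 299 [0.39   0.2656 0.0453] [0.3776 0.2469 0.0351] [0.4088 0.2785 0.058 ] [0.3932 0.2627 0.0465]
    w100 121 [0.3989 0.3161 0.0453] [0.3894 0.3037 0.035 ] [0.409  0.3276 0.0516] [0.3992 0.3156 0.0433]
    w50 116 [0.4054 0.3577 0.0389] [0.3976 0.3472 0.03  ] [0.4147 0.3654 0.0481] [0.4061 0.3563 0.0391]
    bowl 394 [0.5901 0.2726 0.0347] [0.5326 0.2327 0.02  ] [0.6293 0.3159 0.0555] [0.5809 0.2743 0.0378]
```

drive_tool(moves="-0.815 -0.9 0 0.657; -0.815 -0.9 0 0.657; -0.815 -0.9 0 0.657; -0.815 -0.9 0 0.657; -0.815 -0.9 0 0.657; -0.815 -0.9 0 0.657; -0.815 -0.9 0 0.657; -0.815 -0.9 0 0.657; -0.815 -0.9 0 0.657; -0.815 -0.9 0 0.657; -0.815 -0.9 0 0.657; -0.815 -0.9 0 0.657", claw=-1, squeeze=30)

```text
time: 1.35
position: [0.4256, 0.1554, 0.2312]
orientation: [-3.141, -0.0, 1.408]
force: [0.1, 0.9, 0.3]
opening: 0.0852
```

```bash
cat >> h.py <<'E'
from scipy.spatial.transform import Rotation as Ro
def go(x,y,z,yaw=None,base=None):
    "shares from current measured pose to world target"
    s=read_state(); p=np.array(s['position']); 
    R=Ro.from_euler('xyz',s['orientation']).as_matrix()
    d=R.T@(np.array([x,y,z])-p)
    tw=0 if yaw is None else -(yaw-s['orientation'][2])
    tw=(tw+np.pi)%(2*np.pi)-np.pi
    print('t',s['time'],'pos',p,'yaw',s['orientation'][2],'shares',np.round(d/0.4,4),round(tw/2,4),'dist',np.linalg.norm(d))
def wcloud(d,s):
    i=camera_info('wrist');K=i['mtx'];M=i['mount'];v,u=np.mgrid[:384,:512]
    X=np.stack([(u-K[0,2])/K[0,0]*d,(v-K[1,2])/K[1,1]*d,d],-1)
    X=X@M[:3,:3].T+M[:3,3]
    R=Ro.from_euler('xyz',s['orientation']).as_matrix()
    return X@R.T+s['position']
E
python3 -c "
from h import *
s=read_state();print(s['orientation'],s['q'],s['force'])
go(0.578,-0.305,0.13,1.41)"
```

```text
[-3.14119032e+00 -3.93436489e-04  1.40824155e+00] [ 2.94733275e-01 -1.66940226e-01  2.05474599e+00  5.58442480e-04
  1.25397422e+00  4.57113941e-01] [0.11549463 0.91544426 0.28763689]
t 1.35 pos [0.42561417 0.15542068 0.2311524 ] yaw 1.4082415505207355 shares [-1.0743  0.5623  0.2522] -0.0009 dist 0.4954194677998116
```

drive_tool(moves="-1 0.55 0.2 0; -1 0.55 0.2 0; -1 0.55 0.2 0; -1 0.55 0.2 0; -1 0.55 0.2 0; -1 0.55 0.2 0; -1 0.55 0.2 0; -1 0.55 0.2 0; -1 0.55 0.2 0; -1 0.55 0.2 0; -1 0.55 0.2 0; -1 0.55 0.2 0")

```text
time: 2.55
position: [0.5791, -0.2718, 0.1508]
orientation: [-3.14, -0.001, 1.412]
force: [0.2, 0.4, -0.6]
opening: 0.0855
```

```bash
cat > look.py <<'E'
import sys
from h import *
np.set_printoptions(precision=4,suppress=True)
n=sys.argv[1]
s=read_state(); im,d=get_image('wrist'); save(n,im)
P=wcloud(d,s); np.savez('pics/'+n+'.npz',im=im,d=d,P=P,pos=s['position'],ori=s['orientation'])
print(s['time'],s['position'],s['orientation'],s['force'],s['opening'])
E
python3 look.py w1
```

```text
2.55 [ 0.5791 -0.2718  0.1508] [-3.1401 -0.0014  1.412 ] [ 0.1933  0.3576 -0.6037] 0.08550579496944875
```

View pics/w1.png

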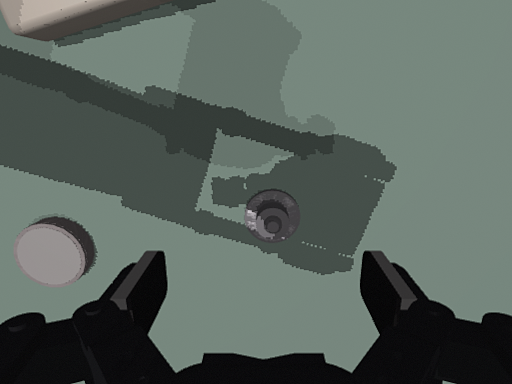

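Carrier at about (272,215), pan at (50,255), a balance corner at the top left.

```bash
cat >> h.py <<'E'
def circ(xy):
    A=np.c_[2*xy,np.ones(len(xy))];b=(xy**2).sum(1)
    r=np.linalg.lstsq(A,b,rcond=None)[0]
    return r[:2],np.sqrt(r[2]+r[0]**2+r[1]**2)
def hull_circ(Q):
    h=cv2.convexHull(Q[:,:2].astype(np.float32)).reshape(-1,2)
    c,r=cv2.minEnclosingCircle(Q[:,:2].astype(np.float32))
    return circ(h),(np.array(c),r)
E
python3 - <<'E'
from h import *
np.set_printoptions(precision=4,suppress=True)
D=np.load('pics/w1.npz');P=D['P']
for nm,(u,v,w),bands in (('car',(272,215,40),((.003,.007),(.003,.03),(.018,.0225),(.019,.03),(.026,.03))),('pan',(52,254,50),((.004,.03),(.015,.021),))):
    Q=P[v-w:v+w,u-w:u+w].reshape(-1,3)
    print(nm,'table z',np.median(Q[Q[:,2]<.003,2]),'max',Q[:,2].max())
    for lo,hi in bands:
        q=Q[(Q[:,2]>lo)&(Q[:,2]<hi)]
        if len(q)>5: print(lo,hi,len(q),q.mean(0),hull_circ(q))
E
```

```text
car table z -0.00013936377639478525 max 0.2934637800768894
0.003 0.007 1313 [ 0.5816 -0.3054  0.0048] ((array([ 0.5812, -0.3096]), np.float64(0.025934747620576105)), (array([ 0.5811, -0.3097]), 0.026392793282866478))
0.003 0.03 2311 [ 0.5815 -0.3061  0.0119] ((array([ 0.5812, -0.3096]), np.float64(0.025934747620576105)), (array([ 0.5811, -0.3097]), 0.026392793282866478))
0.018 0.0225 621 [ 0.5813 -0.3084  0.0207] ((array([ 0.5811, -0.3094]), np.float64(0.014960516473395859)), (array([ 0.5808, -0.3093]), 0.015368890948593616))
0.019 0.03 855 [ 0.5813 -0.3086  0.0225] ((array([ 0.5811, -0.3095]), np.float64(0.014918003018788886)), (array([ 0.581 , -0.3096]), 0.015317804180085659))
0.026 0.03 161 [ 0.5812 -0.309   0.0275] ((array([ 0.581 , -0.3092]), np.float64(0.0065010119630908615)), (array([ 0.581 , -0.3094]), 0.006693870294839144))
pan table z -0.00013649132634532823 max 0.2934637800768894
0.004 0.03 4187 [ 0.3769 -0.3077  0.0169] ((array([ 0.3731, -0.3104]), np.float64(0.03303644395891655)), (array([ 0.373 , -0.3101]), 0.03410380706191063))
0.015 0.021 3641 [ 0.374  -0.3092  0.018 ] ((array([ 0.3729, -0.3105]), np.float64(0.03289393439780971)), (array([ 0.3729, -0.3102]), 0.03395671024918556))
```

```bash
python3 -c "
from h import *
go(0.5811,-0.3095,0.05);go(0.5811,-0.3095,0.008)"
```

```text
t 2.6 pos [ 0.57902914 -0.27156665  0.15119572] yaw 1.4125632011922566 shares [-0.0931  0.0203  0.2529] 0.0 dist 0.10809163265864145
t 2.6 pos [ 0.57902914 -0.27156665  0.15119572] yaw 1.4125632011922566 shares [-0.0932  0.0204  0.3579] 0.0 dist 0.14814938870501243
```

drive_tool(moves="-0.093 0.0203 0.12 0; -0.093 0.0203 0.22 0; -0.093 0.0203 0.26 0; -0.093 0.0203 0.29 0; -0.093 0.0203 0.32 0; -0.093 0.0203 0.345 0; -0.093 0.0203 0.358 0; -0.093 0.0203 0.358 0; -0.093 0.0203 0.358 0")

```text
time: 3.5
position: [0.5818, -0.3122, 0.0089]
orientation: [3.14, 0.0, 1.411]
force: [-0.5, -0.4, -0.0]
opening: 0.0852
```

```bash
python3 look.py w2; python3 -c "
from h import *
go(0.5811,-0.3095,0.008)"
```

```text
3.5 [ 0.5818 -0.3122  0.0089] [3.1404 0.0004 1.4109] [-0.5446 -0.4302 -0.0247] 0.08518142505020618
t 3.55 pos [ 0.5818534  -0.31231444  0.00906171] yaw 1.4107400687637903 shares [ 0.0066 -0.003   0.0026] 0.0 dist 0.0031009540742159463
```

View pics/w2.png

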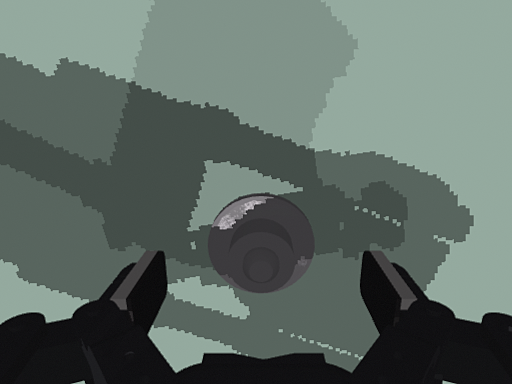

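```bash
cat > meas.py <<'E'
import sys
from h import *
np.set_printoptions(precision=4,suppress=True)
# n u v w bands
n=sys.argv[1];u,v,w=map(int,sys.argv[2:5])
P=np.load('pics/'+n+'.npz')['P'];Q=P[max(0,v-w):v+w,max(0,u-w):u+w].reshape(-1,3)
for b in sys.argv[5:]:
    lo,hi=map(float,b.split(','));q=Q[(Q[:,2]>lo)&(Q[:,2]<hi)]
    if len(q)>5:
        (c,r),(c2,r2)=hull_circ(q);print(lo,hi,len(q),'mean',q.mean(0),'fit',c,round(r,4),'enc',c2,round(r2,4))
E
python3 meas.py w2 262 245 60 .003,.007 .018,.0225 .026,.031 -.003,.002
for i in 1 2 3; do python3 -c "
from h import *
s=read_state();print(s['time'],s['position'],s['orientation'],s['qd'])"; done
python3 - <<'E'
from h import *
P=np.load('pics/w2.npz')
for (u,v) in ((160,265),(150,285),(368,265),(378,285)): print(P['P'][v,u],P['d'][v,u])
E
```

```text
0.003 0.007 4275 mean [ 0.5823 -0.3026  0.0049] fit [ 0.581  -0.3098] 0.0261 enc [ 0.581  -0.3099] 0.0265
0.018 0.0225 2393 mean [ 0.5813 -0.308   0.0209] fit [ 0.5811 -0.3097] 0.0151 enc [ 0.581  -0.3097] 0.0156
0.026 0.031 633 mean [ 0.5812 -0.3088  0.0276] fit [ 0.5812 -0.3091] 0.0068 enc [ 0.5813 -0.309 ] 0.0073
-0.003 0.002 6057 mean [ 0.5811 -0.3132 -0.0001] fit [ 0.5807 -0.3146] 0.0415 enc [ 0.5802 -0.3145] 0.0447
3.55 [ 0.5818534  -0.31231444  0.00906171] [3.14005977e+00 5.90345749e-04 1.41074007e+00] [-0.00180801  0.00017921 -0.00129168 -0.00035711 -0.00132489  0.0010033 ]
3.55 [ 0.5818534  -0.31231444  0.00906171] [3.14005977e+00 5.90345749e-04 1.41074007e+00] [-0.00180801  0.00017921 -0.00129168 -0.00035711 -0.00132489  0.0010033 ]
3.55 [ 0.5818534  -0.31231444  0.00906171] [3.14005977e+00 5.90345749e-04 1.41074007e+00] [-0.00180801  0.00017921 -0.00129168 -0.00035711 -0.00132489  0.0010033 ]
[ 0.54085111 -0.29942536  0.02977227] 0.13628119
[ 0.5405569  -0.30066061  0.04249844] 0.124481335
[ 0.62471725 -0.31199975  0.03152086] 0.13442011
[ 0.6247254  -0.31370103  0.04340052] 0.123550594
```

drive_tool(moves="0.0065 -0.002 0.0025 0; 0.0065 -0.002 0.0025 0; 0.0065 -0.002 0.0025 0; 0.0065 -0.002 0.0025 0")

```text
time: 3.95
position: [0.5808, -0.3093, 0.0072]
orientation: [3.141, 0.0, 1.411]
force: [-0.0, -0.4, -0.3]
opening: 0.0854
```

drive_tool(moves="0 0 0 0; 0 0 0 0; 0 0 0 0; 0 0 0 0; 0 0 0 0; 0 0 0 0; 0 0 0 0; 0 0 0 0", claw=1, squeeze=25)

```text
time: 4.75
position: [0.5809, -0.3093, 0.0072]
orientation: [3.141, 0.0, 1.411]
force: [-0.2, -0.2, 0.8]
opening: 0.0288
```

```bash
python3 look.py w3;python3 meas.py w3 262 245 60 .003,.007 .018,.0225 .026,.031
```

```text
4.75 [ 0.5809 -0.3093  0.0072] [3.1413 0.0001 1.4108] [-0.225  -0.2485  0.8179] 0.028791973887387353
0.003 0.007 2655 mean [ 0.5833 -0.2955  0.0049] fit [ 0.5809 -0.3098] 0.026 enc [ 0.5809 -0.3097] 0.0265
0.018 0.0225 2698 mean [ 0.5812 -0.3073  0.0208] fit [ 0.5802 -0.3059] 0.0204 enc [ 0.5812 -0.3023] 0.0262
0.026 0.031 1018 mean [ 0.5809 -0.3064  0.028 ] fit [ 0.5812 -0.3051] 0.0219 enc [ 0.5813 -0.3026] 0.0247
```

View pics/w3.png

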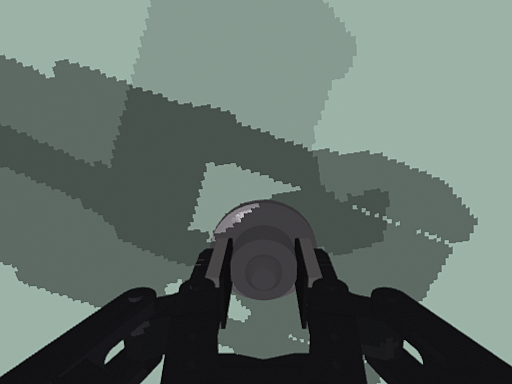

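drive_tool(moves="0 0 -0.05 0; 0 0 -0.15 0; 0 0 -0.25 0; 0 0 -0.35 0; 0.1 -0.02 -0.35 0; 0.2 -0.03 -0.35 0; 0.3 -0.05 -0.35 0; 0.4 -0.06 -0.35 0; 0.516 -0.078 -0.35 0; 0.516 -0.078 -0.35 0; 0.516 -0.078 -0.35 0; 0.516 -0.078 -0.35 0")

```text
time: 6.0
position: [0.5827, -0.1012, 0.1469]
orientation: [-3.141, 0.001, 1.411]
force: [-0.0, 0.4, -1.7]
opening: 0.0287
```

```bash
python3 look.py w4
```

```text
6.0 [ 0.5827 -0.1012  0.1469] [-3.1413  0.0006  1.4107] [-0.0338  0.385  -1.747 ] 0.028745010800355422
```

View pics/w4.png

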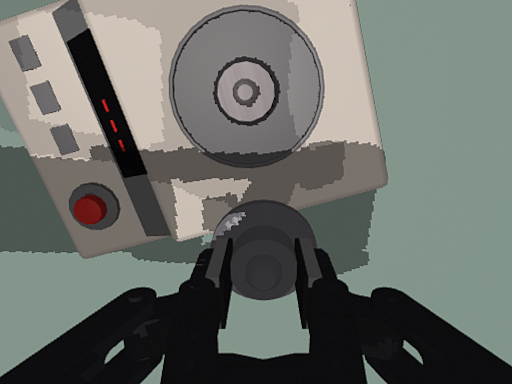

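Spigot at (246,92) inside the shoulder ring and draught rim; red key at (90,209). The carrier is held level at (263,250).

```bash
python3 meas.py w4 246 92 38 .073,.077 .0835,.09; python3 meas.py w4 246 92 85 .066,.071; python3 meas.py w4 90 209 26 .0595,.064;  python3 meas.py w4 262 250 70 .141,.147 ;  python3 - <<'E'
from h import *
np.set_printoptions(precision=4,suppress=True)
P=np.load('pics/w4.npz')['P']
print(P[92,246],P[92,225],P[92,265],P[209,90],P[205,90], P[272,262],P[215,262],P[225,262])
Q=P[195:310,205:325].reshape(-1,3); 
q=Q[(Q[:,2]>.13)&(Q[:,2]<.2)]; print(np.histogram(q[:,2],bins=14,range=(.13,.2)))
E
```

```text
0.073 0.077 2114 mean [ 0.584  -0.0259  0.0749] fit [ 0.5838 -0.0263] 0.0177 enc [ 0.5837 -0.0263] 0.018
0.0835 0.09 343 mean [ 0.584  -0.0264  0.0854] fit [ 0.5841 -0.0266] 0.0064 enc [ 0.5843 -0.0272] 0.0069
0.066 0.071 6855 mean [ 0.5846 -0.0225  0.067 ] fit [ 0.5832 -0.0299] 0.0686 enc [ 0.5846 -0.0328] 0.0739
0.0595 0.064 592 mean [ 0.4545 -0.0898  0.0612] fit [ 0.4541 -0.0901] 0.0105 enc [ 0.4542 -0.0902] 0.0111
0.141 0.147 2770 mean [ 0.5851 -0.0871  0.1445] fit [ 0.5827 -0.1017] 0.026 enc [ 0.5827 -0.1019] 0.0265
[ 0.5845 -0.0267  0.0859] [ 0.5712 -0.0246  0.076 ] [ 0.5955 -0.0285  0.0746] [ 0.4571 -0.0886  0.062 ] [ 0.4566 -0.0863  0.0597] [ 0.5827 -0.0984  0.1677] [ 0.5853 -0.0817  0.1459] [ 0.5845 -0.0868  0.1455]
(array([   0,   24, 2123,  852,  411,  900, 2631, 1099,  395,  399,  673,
        296,  262,  218]), array([0.13 , 0.135, 0.14 , 0.145, 0.15 , 0.155, 0.16 , 0.165, 0.17 ,
       0.175, 0.18 , 0.185, 0.19 , 0.195, 0.2  ]))
```

drive_tool(moves="0.05 -0.008 0 0; 0.1 -0.015 0 0; 0.15 -0.022 0 0; 0.186 -0.027 0.03 0; 0.186 -0.027 0.06 0; 0.186 -0.027 0.09 0; 0.186 -0.027 0.11 0; 0.186 -0.027 0.11 0; 0.186 -0.027 0.11 0; 0.186 -0.027 0.11 0")

```text
time: 7.05
position: [0.5846, -0.0257, 0.1036]
orientation: [3.141, -0.0, 1.41]
force: [0.1, -0.4, 0.1]
opening: 0.029
```

```bash
python3 look.py w5;python3 meas.py w5 262 245 60 .09,.105;python3 -c "
from h import *
go(0.5839,-0.0259,0.0825)"
```

```text
7.05 [ 0.5846 -0.0257  0.1036] [ 3.1405 -0.      1.4103] [ 0.0586 -0.4008  0.094 ] 0.028994154525749948
0.09 0.105 2905 mean [ 0.587  -0.0115  0.1012] fit [ 0.5847 -0.0262] 0.026 enc [ 0.585  -0.0262] 0.0264
t 7.1 pos [ 0.58471741 -0.0256549   0.10376473] yaw 1.4104445053931607 shares [-0.0009 -0.002   0.0532] 0.0 dist 0.02128184472921617
```

View pics/w5.png

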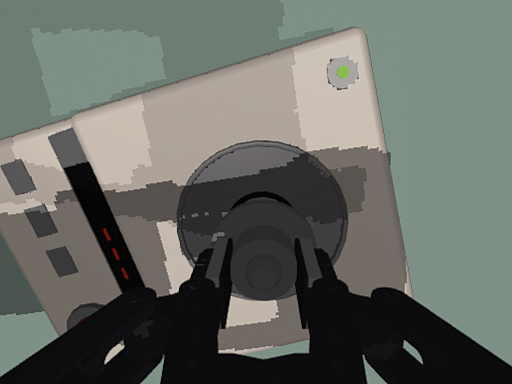

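drive_tool(moves="-0.001 -0.002 0 0; -0.001 -0.002 0.01 0; -0.001 -0.002 0.015 0; -0.001 -0.002 0.02 0; -0.001 -0.002 0.025 0; -0.001 -0.002 0.03 0; -0.001 -0.002 0.034 0; -0.001 -0.002 0.034 0; -0.001 -0.002 0.034 0")

```text
time: 8.0
position: [0.5832, -0.0256, 0.0894]
orientation: [-3.142, 0.0, 1.411]
force: [-0.2, 1.2, -1.2]
opening: 0.029
```

```bash
python3 look.py w6;python3 meas.py w6 262 245 60 .082,.0905
```

```text
8.0 [ 0.5832 -0.0256  0.0894] [-3.1415  0.      1.4108] [-0.1588  1.2466 -1.1598] 0.028979924177634706
0.082 0.0905 2874 mean [ 0.5856 -0.0114  0.087 ] fit [ 0.5832 -0.0259] 0.0259 enc [ 0.583 -0.026] 0.0265
```

drive_tool(moves="-0.001 0.001 0.002 0; -0.001 0.001 0.004 0; -0.001 0.001 0.006 0; -0.001 0.001 0.008 0; -0.001 0.001 0.01 0; -0.001 0.001 0.01 0; -0.001 0.001 0.01 0")

```text
time: 8.75
position: [0.5835, -0.026, 0.0854]
orientation: [-3.142, 0.0, 1.411]
force: [0.8, 0.4, -0.7]
opening: 0.029
```

drive_tool(moves="0 0 0.002 0; 0 0 0.0035 0; 0 0 0.005 0; 0 0 0.005 0")

```text
time: 9.15
position: [0.5835, -0.026, 0.0834]
orientation: [-3.141, 0.0, 1.411]
force: [-0.4, 0.2, -1.5]
opening: 0.0291
```

drive_tool(moves="0 0 0.001 0; 0 0 0.002 0; 0 0 0.0025 0; 0 0 0.0025 0")

```text
time: 9.55
position: [0.5835, -0.026, 0.0824]
orientation: [-3.141, 0.0, 1.411]
force: [0.2, -0.4, -1.1]
opening: 0.0292
```

drive_tool(moves="0 0 0.001 0; 0 0 0.001 0; 0 0 0.0015 0; 0 0 0.0015 0")

```text
time: 9.95
position: [0.5836, -0.0261, 0.0822]
orientation: [3.141, -0.0, 1.411]
force: [-1.7, -0.4, 1.9]
opening: 0.0292
```

```bash
python3 look.py w7;python3 meas.py w7 262 245 60 .077,.0825
```

```text
9.95 [ 0.5836 -0.0261  0.0822] [ 3.1415 -0.      1.4107] [-1.6955 -0.418   1.937 ] 0.029195291610873562
0.077 0.0825 2738 mean [ 0.5859 -0.0121  0.0799] fit [ 0.5835 -0.0265] 0.026 enc [ 0.5835 -0.0265] 0.0264
```

drive_tool(moves="0 0 0.0005 0; 0 0 0.0005 0; 0 0 0.0005 0; 0 0 0.0005 0; 0 0 0.0005 0; 0 0 0.0005 0", claw=-0.3)

```text
time: 10.6
position: [0.5835, -0.026, 0.0817]
orientation: [-3.142, -0.0, 1.411]
force: [-0.2, 0.4, -0.6]
opening: 0.0554
```

```bash
python3 look.py w8;python3 meas.py w8 262 245 60 .077,.0825 .094,.098 .1,.107
```

```text
10.6 [ 0.5835 -0.026   0.0817] [-3.1416 -0.      1.4108] [-0.1704  0.3619 -0.6009] 0.0553760785798051
0.077 0.0825 4376 mean [ 0.5849 -0.0187  0.0799] fit [ 0.5837 -0.0265] 0.026 enc [ 0.5835 -0.0266] 0.0265
0.094 0.098 2403 mean [ 0.5839 -0.025   0.0959] fit [ 0.5836 -0.0265] 0.0152 enc [ 0.5836 -0.0266] 0.0156
0.1 0.107 783 mean [ 0.5838 -0.0253  0.1022] fit [ 0.5836 -0.0259] 0.0075 enc [ 0.5836 -0.0258] 0.0078
```

View pics/w8.png

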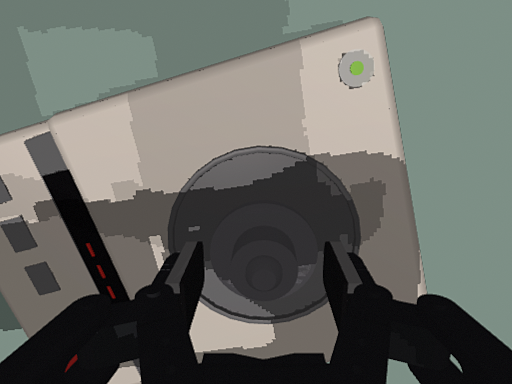

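The carrier is seated: hub top at 95.9 mm and axis at (0.5836,-0.0265). On to the pan.

drive_tool(moves="0 0 -0.05 0; 0 0 -0.12 0; 0 0 -0.2 0; -0.1 -0.06 -0.22 0; -0.2 -0.12 -0.22 0; -0.3 -0.18 -0.2 0; -0.4 -0.25 -0.17 0; -0.5 -0.31 -0.17 0; -0.6 -0.37 -0.17 0; -0.686 -0.422 -0.17 0; -0.686 -0.422 -0.17 0; -0.686 -0.422 -0.17 0", claw=-1)

```text
time: 11.85
position: [0.3727, -0.2706, 0.1498]
orientation: [3.141, -0.0, 1.408]
force: [-0.3, 0.6, 0.4]
opening: 0.0852
```

```bash
python3 look.py w9
```

```text
11.85 [ 0.3727 -0.2706  0.1498] [ 3.1411 -0.0002  1.4078] [-0.3324  0.6345  0.4432] 0.08521535347418444
```

View pics/w9.png

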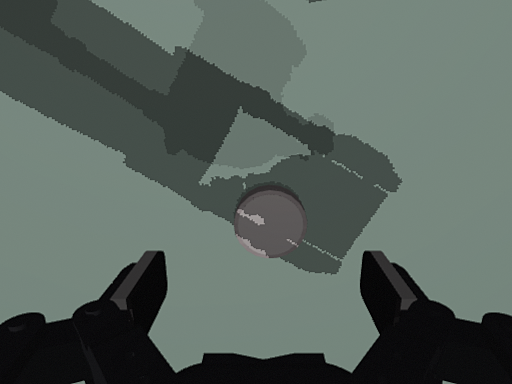

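```bash
python3 meas.py w9 270 222 50 .015,.021 .004,.021; python3 -c "
from h import *
go(0.373,-0.3103,0.002)"
```

```text
0.015 0.021 3954 mean [ 0.3728 -0.3092  0.018 ] fit [ 0.3726 -0.3104] 0.0327 enc [ 0.3724 -0.3102] 0.0332
0.004 0.021 4167 mean [ 0.3729 -0.3078  0.0176] fit [ 0.3726 -0.3102] 0.0328 enc [ 0.3724 -0.3103] 0.0332
t 11.9 pos [ 0.3733386  -0.26997067  0.14980715] yaw 1.4096216388747647 shares [-0.0998  0.0151  0.3695] 0.0 dist 0.15321071397726435
```

drive_tool(moves="-0.099 0.0143 0.1 0; -0.099 0.0143 0.2 0; -0.099 0.0143 0.25 0; -0.099 0.0143 0.29 0; -0.099 0.0143 0.32 0; -0.099 0.0143 0.345 0; -0.099 0.0143 0.366 0; -0.099 0.0143 0.366 0; -0.099 0.0143 0.366 0")

```text
time: 12.8
position: [0.3729, -0.3102, 0.0036]
orientation: [3.141, 0.0, 1.411]
force: [0.8, -0.6, 0.4]
opening: 0.0854
```

```bash
python3 look.py w10;python3 meas.py w10 262 245 100 .017,.0195; python3 -c "
from h import *
go(0.3727,-0.3102,0.002)"
```

```text
12.8 [ 0.3729 -0.3102  0.0036] [3.1411 0.0003 1.411 ] [ 0.8171 -0.6301  0.4228] 0.08539860819988568
0.017 0.0195 15276 mean [ 0.3726 -0.3088  0.0181] fit [ 0.372  -0.3112] 0.0367 enc [ 0.3728 -0.3109] 0.0438
t 12.85 pos [ 0.37309954 -0.31043938  0.00395329] yaw 1.4109022527793282 shares [ 0.0004 -0.0011  0.0049] 0.0 dist 0.0020080531655526593
```

View pics/w10.png

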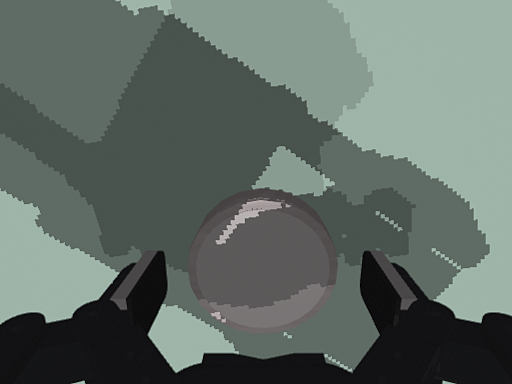

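drive_tool(moves="0 -0.001 0.006 0; 0 -0.001 0.006 0; 0 -0.001 0.006 0; 0 -0.001 0.006 0; 0 -0.001 0.006 0; 0 -0.001 0.006 0", claw=1, squeeze=30)

```text
time: 13.45
position: [0.3725, -0.3105, 0.002]
orientation: [3.141, 0.001, 1.41]
force: [-1.8, 0.9, 5.6]
opening: 0.065
```

```bash
python3 look.py w11;python3 meas.py w11 262 245 100 .017,.0195
```

```text
13.45 [ 0.3725 -0.3105  0.002 ] [3.1407 0.0006 1.4104] [-1.8429  0.8981  5.596 ] 0.06504469155469414
0.017 0.0195 15731 mean [ 0.3727 -0.3087  0.0182] fit [ 0.3714 -0.3097] 0.0345 enc [ 0.372  -0.3023] 0.0413
```

View pics/w11.png

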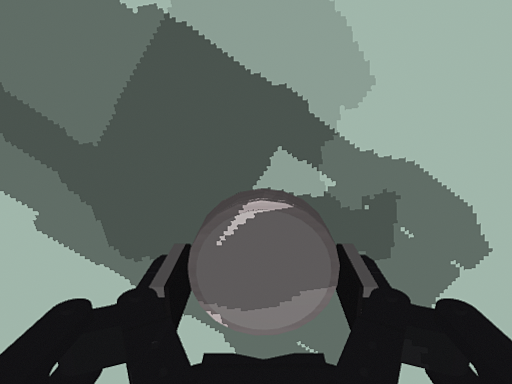

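drive_tool(moves="0 0 -0.03 0; 0 0 -0.1 0; 0 0 -0.2 0; 0 0 -0.3 0; 0 0 -0.375 0; 0 0 -0.375 0; 0 0 -0.375 0")

```text
time: 14.2
position: [0.3723, -0.3102, 0.1519]
orientation: [3.14, 0.001, 1.411]
force: [-0.3, 0.7, -2.1]
opening: 0.0651
```

```bash
cat > panm.py <<'E'
import sys
from h import *
np.set_printoptions(precision=4,suppress=True)
D=np.load('pics/'+sys.argv[1]+'.npz');P=D['P'];im=D['im'].astype(int)
zt=float(sys.argv[2])
# top plane points near the axis of view
m=np.zeros((384,512),bool);m[185:340,185:345]=1
m&=(abs(P[...,2]-zt)<.004)
sat=im.max(-1)
m&=(sat>45)
n,l,st,ce=cv2.connectedComponentsWithStats(m.astype(np.uint8),connectivity=4)
k=1+np.argmax(st[1:,4]);m=l==k
q=P[m];c,_,_,_=np.linalg.lstsq(np.c_[q[:,:2]-q[:,:2].mean(0),np.ones(len(q))],q[:,2],rcond=None)
print(len(q),'plane slope',c[:2],'z',c[2])
print(hull_circ(q))
# refined: use hull points in the front (far from fingers)
h=cv2.convexHull(q[:,:2].astype(np.float32)).reshape(-1,2)
R=Ro.from_euler('xyz',D['ori']).as_matrix()
h3=(np.c_[h,np.full(len(h),zt)]-D['pos'])@R
a=circ(h3[:,:2]);print('tool-frame centre',a, 'TCP',D['pos'])
f=h3[abs(h3[:,1])<.026];print('excluding finger sides',circ(f[:,:2]))
E
python3 look.py w12; python3 panm.py w12 0.167
```

```text
14.2 [ 0.3723 -0.3102  0.1519] [3.1398 0.0012 1.4107] [-0.3238  0.6808 -2.0661] 0.06509864486053057
16353 plane slope [-0.0011 -0.0086] z 0.1678188549861
((array([ 0.3724, -0.3104]), np.float64(0.032917950695983904)), (array([ 0.3721, -0.3107]), 0.0335756279528141))
tool-frame centre (array([-0.0002,  0.0001]), np.float64(0.032917943810643904)) TCP [ 0.3723 -0.3102  0.1519]
excluding finger sides (array([-0.0001,  0.0002]), np.float64(0.03290488528355509))
```

View pics/w12.png

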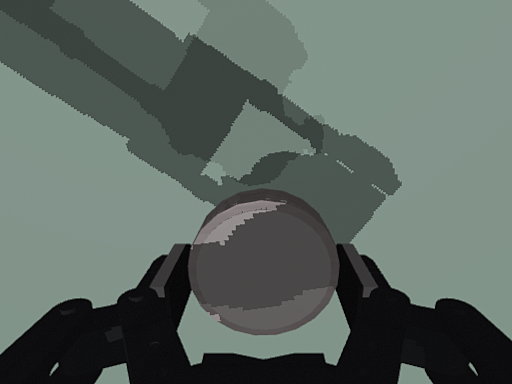

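drive_tool(moves="0.05 0.026 0 0; 0.14 0.073 0 0; 0.24 0.125 0 0; 0.34 0.177 0 0; 0.44 0.229 0 0; 0.54 0.281 0 0; 0.64 0.333 0 0; 0.73 0.38 0 0; 0.784 0.4085 0 0; 0.784 0.4085 0.03 0; 0.784 0.4085 0.06 0; 0.784 0.4085 0.085 0")

```text
time: 15.45
position: [0.5809, -0.0269, 0.1136]
orientation: [-3.137, 0.001, 1.41]
force: [-0.4, -0.4, -1.6]
opening: 0.0649
```

drive_tool(moves="0 0 0 0; 0 0 0 0; 0 0 0 0")

```text
time: 15.75
position: [0.5835, -0.0272, 0.1174]
orientation: [3.141, -0.0, 1.41]
force: [1.1, 0.3, -1.6]
opening: 0.0649
```

```bash
python3 look.py w13; python3 panm.py w13 0.134;python3 -c "
from h import *
go(0.5837,-0.0265,0.098)"
```

```text
15.75 [ 0.5835 -0.0272  0.1174] [ 3.1408 -0.      1.4096] [ 1.1437  0.2758 -1.6351] 0.06488830181075725
16175 plane slope [-0.0012 -0.0031] z 0.13332337278610673
((array([ 0.5835, -0.0274]), np.float64(0.03280275391562171)), (array([ 0.5832, -0.0275]), 0.03339136764407158))
tool-frame centre (array([-0.0002,  0.0001]), np.float64(0.03280276439714679)) TCP [ 0.5835 -0.0272  0.1174]
excluding finger sides (array([-0.0002,  0.    ]), np.float64(0.03289584325137896))
t 15.8 pos [ 0.58377381 -0.02705078  0.11765369] yaw 1.409867283318297 shares [ 0.0013 -0.0005  0.0491] 0.0 dist 0.019661548275594933
```

View pics/w13.png

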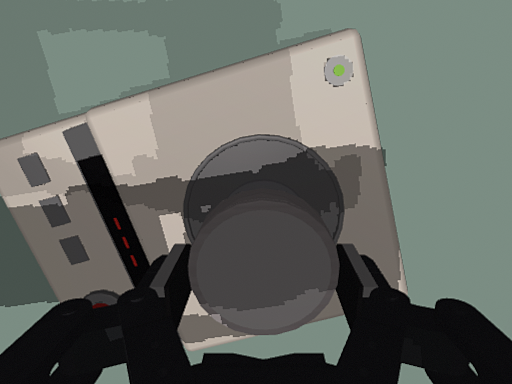

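drive_tool(moves="0.002 0 0.008 0; 0.002 0 0.016 0; 0.002 0 0.022 0; 0.002 0 0.027 0; 0.002 0 0.031 0; 0.002 0 0.034 0; 0.002 0 0.036 0; 0.002 0 0.036 0; 0.002 0 0.036 0")

```text
time: 16.7
position: [0.5836, -0.0256, 0.1025]
orientation: [3.141, -0.0, 1.411]
force: [0.8, 0.6, -1.6]
opening: 0.0646
```

```bash
python3 look.py w14; python3 panm.py w14 0.119
```

```text
16.7 [ 0.5836 -0.0256  0.1025] [ 3.1415 -0.      1.4108] [ 0.8475  0.6189 -1.5967] 0.06464026584696748
16190 plane slope [-0.0021 -0.0034] z 0.11848755351775339
((array([ 0.5835, -0.0259]), np.float64(0.03289976383081818)), (array([ 0.5835, -0.0259]), 0.03343705087900162))
tool-frame centre (array([-0.0003, -0.    ]), np.float64(0.03289976757157437)) TCP [ 0.5836 -0.0256  0.1025]
excluding finger sides (array([-0.0003,  0.0001]), np.float64(0.03297380364154911))
```

drive_tool(moves="-0.001 0 0.001 0; -0.001 0 0.0025 0; -0.001 0 0.004 0; -0.001 0 0.0055 0; -0.001 0 0.007 0; -0.001 0 0.007 0; -0.001 0 0.007 0")

```text
time: 17.45
position: [0.5834, -0.026, 0.0996]
orientation: [-3.142, -0.0, 1.411]
force: [0.2, -0.6, -0.6]
opening: 0.0649
```

drive_tool(moves="0 0 0.001 0; 0 0 0.002 0; 0 0 0.003 0; 0 0 0.003 0")

```text
time: 17.85
position: [0.5834, -0.026, 0.0984]
orientation: [-3.141, 0.0, 1.411]
force: [0.4, -1.2, -2.0]
opening: 0.0649
```

Expected seat is at about 0.098.

drive_tool(moves="0 0 0.0008 0; 0 0 0.0015 0; 0 0 0.0015 0; 0 0 0.0015 0")

```text
time: 18.25
position: [0.5835, -0.026, 0.0981]
orientation: [3.141, 0.0, 1.411]
force: [-0.7, -0.3, 2.0]
opening: 0.065
```

drive_tool(moves="0 0 0.0005 0; 0 0 0.001 0; 0 0 0.0012 0; 0 0 0.0012 0")

```text
time: 18.65
position: [0.5835, -0.026, 0.0981]
orientation: [3.141, 0.0, 1.411]
force: [-4.4, -0.3, 5.5]
opening: 0.0651
```

```bash
python3 look.py w15; python3 panm.py w15 0.114
```

```text
18.65 [ 0.5835 -0.026   0.0981] [3.1414 0.     1.4108] [-4.4175 -0.2931  5.4607] 0.06507156128960437
16274 plane slope [-0.0016 -0.004 ] z 0.11408008531172266
((array([ 0.5834, -0.0263]), np.float64(0.03290990932381258)), (array([ 0.5828, -0.0263]), 0.03377770632505417))
tool-frame centre (array([-0.0003, -0.0001]), np.float64(0.03290991380139789)) TCP [ 0.5835 -0.026   0.0981]
excluding finger sides (array([-0.0002,  0.    ]), np.float64(0.03299435590852312))
```

drive_tool(moves="0 0 -0.0008 0; 0 0 -0.0008 0; 0 0 -0.0008 0; 0 0 -0.0008 0; 0 0 -0.0008 0; 0 0 -0.0008 0", claw=-1)

```text
time: 19.3
position: [0.5834, -0.026, 0.0976]
orientation: [-3.141, 0.0, 1.411]
force: [0.8, -0.8, 0.4]
opening: 0.0854
```

```bash
python3 look.py w16; python3 panm.py w16 0.114
```

```text
19.3 [ 0.5834 -0.026   0.0976] [-3.1414  0.      1.4108] [ 0.788  -0.7798  0.4107] 0.08535367267269359
16344 plane slope [-0.0009 -0.0036] z 0.1140414713674314
((array([ 0.5837, -0.0264]), np.float64(0.03297788701783346)), (array([ 0.5835, -0.0265]), 0.03354857861995697))
tool-frame centre (array([-0.0004,  0.0003]), np.float64(0.03297784793907811)) TCP [ 0.5834 -0.026   0.0976]
excluding finger sides (array([-0.0004,  0.0004]), np.float64(0.03308208390838706))
```

View pics/w16.png

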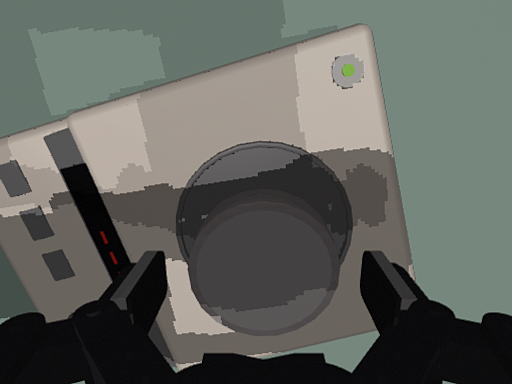

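Pan flush: top at 114.0 mm, centre (0.5837,-0.0264). Next is the key.

drive_tool(moves="0 0 -0.06 0; 0 0 -0.13 0; -0.05 -0.07 -0.16 0; -0.12 -0.16 -0.16 0; -0.19 -0.25 -0.16 0; -0.21 -0.293 -0.16 0; -0.21 -0.293 -0.1 0; -0.21 -0.293 -0.03 0; -0.21 -0.293 0.02 0; -0.21 -0.293 0.05 0; -0.21 -0.293 0.05 0; -0.21 -0.293 0.05 0", claw=1)

```text
time: 20.55
position: [0.4549, -0.0903, 0.0782]
orientation: [3.141, 0.0, 1.411]
force: [0.3, -0.5, 0.1]
opening: -0.0003
```

```bash
python3 look.py w17; python3 -c "
from h import *
go(0.4542,-0.0901,0.0615)"
```

```text
20.55 [ 0.4549 -0.0903  0.0782] [3.1412 0.     1.4109] [ 0.2869 -0.5051  0.1399] -0.00026087067054546113
t 20.6 pos [ 0.45536785 -0.09047143  0.07871898] yaw 1.4109220614394102 shares [ 0.0005 -0.0031  0.043 ] 0.0 dist 0.017262534802932935
```

View pics/w17.png

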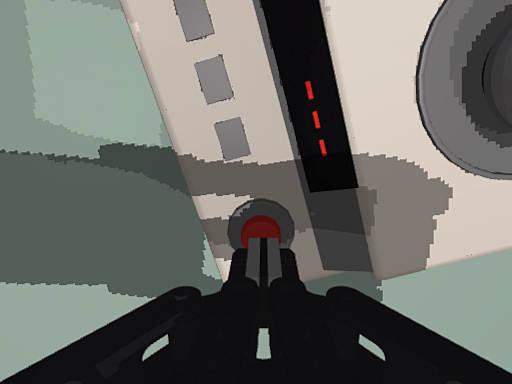

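Run:
```python
from h import *
P=np.load('pics/w17.npz')['P']
for u,v in ((508,80),(490,80),(470,80),(440,80)): print(P[v,u])
im,d=get_image('side'); save('s1',im[100:260,150:350].repeat(3,0).repeat(3,1))
```

```text
[ 0.55130464 -0.02688006  0.09889534]
[ 0.55737469 -0.02725836  0.07987618]
[ 0.55840485 -0.02694304  0.06461517]
[ 0.54499831 -0.02479551  0.06502319]
```

View pics/s1.png

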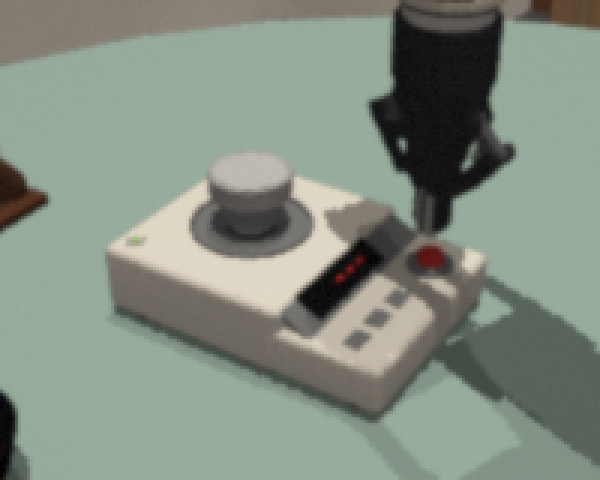

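drive_tool(moves="0 -0.002 0.015 0; 0 -0.002 0.03 0; 0 -0.002 0.037 0; 0 -0.002 0.042 0; 0 -0.002 0.042 0")

```text
time: 21.15
position: [0.4532, -0.09, 0.0606]
orientation: [-3.14, -0.0, 1.411]
force: [-0.5, 0.4, 1.9]
opening: -0.0002
```

The side view shows the pan seated on the balance and the gripper over the key. Now pressing to about 56.5 mm.

drive_tool(moves="0 0 0.003 0; 0 0 0.006 0; 0 0 0.009 0; 0 0 0.01 0; 0 0 0.01 0; 0 0 0.01 0")

```text
time: 21.75
position: [0.4535, -0.0901, 0.057]
orientation: [-3.141, -0.0, 1.411]
force: [-2.3, -0.1, 2.1]
opening: 0.0001
```

drive_tool(moves="0 0 0.0015 0; 0 0 0.0025 0; 0 0 0.0025 0; 0 0 0.0025 0")

```text
time: 22.15
position: [0.4536, -0.0901, 0.0565]
orientation: [-3.141, -0.0, 1.411]
force: [-4.3, 1.0, 8.3]
opening: -0.0
```

drive_tool(moves="0 0 0.0015 0; 0 0 0.0025 0; 0 0 0.0025 0; 0 0 0.0025 0")

```text
time: 22.55
position: [0.4536, -0.0901, 0.0563]
orientation: [-3.141, -0.0, 1.411]
force: [-6.2, 1.9, 14.5]
opening: -0.0002
```

drive_tool(moves="0 0 -0.01 0; 0 0 -0.03 0; 0 0 -0.1 0; 0 0 -0.2 0; 0 0 -0.25 0; 0 0 -0.25 0; 0 0 -0.25 0")

```text
time: 23.25
position: [0.454, -0.0903, 0.1552]
orientation: [3.14, 0.0, 1.411]
force: [-0.6, 0.5, -0.4]
opening: -0.0003
```

```bash
python3 look.py w18
python3 - <<'E'
from h import *
P=np.load('pics/w18.npz');im=P['im'].astype(int);m=(im[...,0]>100)&(im[...,1]<60)&(im[...,2]<60)
Q=P['P'][m];Q=Q[(Q[:,2]>.05)&(Q[:,2]<.07)];print(len(Q),Q.mean(0),np.percentile(Q[:,2],[10,50,90]))
go(0.385,0.21,0.16)
E
```

```text
23.25 [ 0.454  -0.0903  0.1552] [3.14   0.0002 1.4108] [-0.5885  0.5269 -0.4217] -0.0002654868079136435
429 [ 0.46383325 -0.07544798  0.06047751] [0.05819391 0.06092154 0.06196478]
t 23.3 pos [ 0.45305861 -0.09004833  0.15408847] yaw 1.410788295150545 shares [ 0.7134 -0.2875 -0.0145] 0.0 dist 0.307727028066527
```

View pics/w18.png

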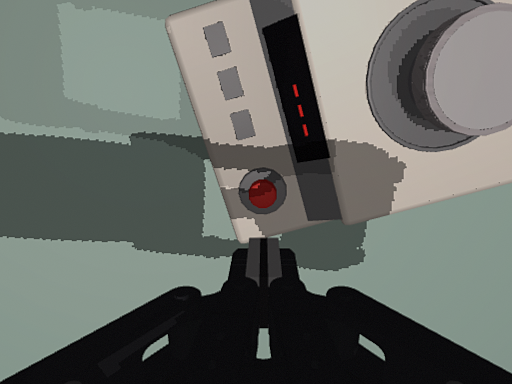

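The key is back up (top around 61.5 mm) and the pan is still in place. Now the weight block.

drive_tool(moves="0.1 -0.04 -0.015 0; 0.2 -0.08 -0.015 0; 0.3 -0.12 -0.015 0; 0.4 -0.16 -0.015 0; 0.5 -0.2 -0.015 0; 0.6 -0.24 -0.015 0; 0.67 -0.27 -0.015 0; 0.713 -0.287 -0.015 0; 0.713 -0.287 -0.015 0; 0.713 -0.287 -0.015 0; 0.713 -0.287 -0.015 0", claw=-0.6)

```text
time: 24.4
position: [0.3853, 0.2087, 0.1599]
orientation: [-3.14, 0.001, 1.41]
force: [-0.1, -0.5, 0.3]
opening: 0.0682
```

```bash
python3 look.py w19
```

```text
24.4 [0.3853 0.2087 0.1599] [-3.1402  0.0014  1.4103] [-0.1324 -0.508   0.3497] 0.06821331376494538
```

View pics/w19.png

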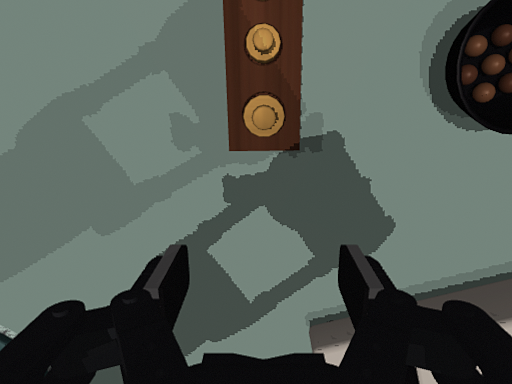

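```bash
python3 meas.py w19 263 116 26 .037,.044 .05,.06; python3 meas.py w19 263 43 24 .03,.045 .045,.056
python3 - <<'E'
from h import *
P=np.load('pics/w19.npz')['P']
Q=P[0:150,220:300].reshape(-1,3);q=Q[(Q[:,2]>.018)&(Q[:,2]<.026)]
r=cv2.minAreaRect((q[:,:2]*1000).astype(np.float32));print(r)
E
```

```text
0.037 0.044 852 mean [0.3946 0.2651 0.0409] fit [0.3945 0.2643] 0.0155 enc [0.3945 0.2642] 0.0159
0.05 0.06 470 mean [0.3944 0.2644 0.0567] fit [0.3944 0.2642] 0.0087 enc [0.3944 0.264 ] 0.0091
0.03 0.045 634 mean [0.402  0.3153 0.0349] fit [0.4023 0.3165] 0.0127 enc [0.4021 0.3165] 0.0131
0.045 0.056 387 mean [0.4022 0.3161 0.0507] fit [0.4023 0.3163] 0.0072 enc [0.4023 0.3163] 0.0075
((398.08502197265625, 291.06341552734375), (113.54520416259766, 59.55541229248047), 81.68270874023438)
```

```bash
python3 -c "
from h import *
go(0.3945,0.2642,0.026)"
```

```text
t 24.45 pos [0.38553429 0.20865996 0.16021208] yaw 1.4096192358894153 shares [1.410e-01 2.000e-04 3.354e-01] 0.0 dist 0.14552650401369197
```

drive_tool(moves="0.08 0 0 0; 0.141 0 0.05 0; 0.141 0 0.13 0; 0.141 0 0.2 0; 0.141 0 0.25 0; 0.141 0 0.275 0; 0.141 0 0.275 0; 0.141 0 0.275 0")

```text
time: 25.25
position: [0.3955, 0.2652, 0.0516]
orientation: [3.141, -0.001, 1.41]
force: [0.1, 0.4, 0.6]
opening: 0.0679
```

```bash
python3 look.py w20;python3 meas.py w20 262 245 60 .037,.044 .05,.06;  python3 -c "
from h import *
go(0.3945,0.2642,0.026)"
```

```text
25.25 [0.3955 0.2652 0.0516] [ 3.1408 -0.0006  1.4099] [0.0994 0.4388 0.5868] 0.06792185513291303
0.037 0.044 1677 mean [0.3953 0.2695 0.0407] fit [0.3944 0.2645] 0.0157 enc [0.3943 0.2645] 0.016
0.05 0.06 1184 mean [0.3947 0.2657 0.0561] fit [0.3944 0.2644] 0.0088 enc [0.3943 0.2645] 0.0092
t 25.3 pos [0.39586258 0.26562532 0.05211936] yaw 1.410078374067459 shares [-0.0042 -0.0029  0.0653] 0.0 dist 0.026193688741365503
```

View pics/w20.png

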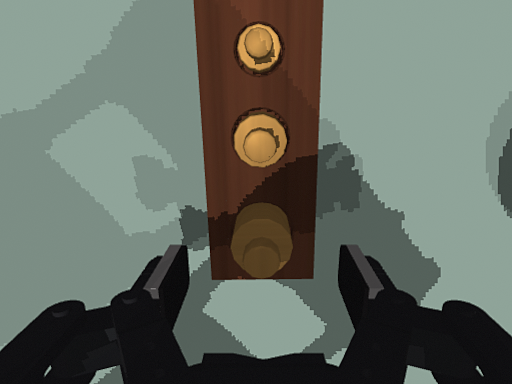

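drive_tool(moves="-0.003 -0.002 0.02 0; -0.003 -0.002 0.04 0; -0.003 -0.002 0.055 0; -0.003 -0.002 0.064 0; -0.003 -0.002 0.064 0; -0.003 -0.002 0.064 0; -0.003 -0.002 0.064 0")

```text
time: 26.0
position: [0.3939, 0.2645, 0.0255]
orientation: [3.141, -0.0, 1.411]
force: [0.1, -0.1, 0.1]
opening: 0.0683
```

drive_tool(moves="0 0 0 0; 0 0 0 0; 0 0 0 0; 0 0 0 0; 0 0 0 0; 0 0 0 0", claw=1, squeeze=30)

```text
time: 26.6
position: [0.3941, 0.2645, 0.0257]
orientation: [3.141, -0.0, 1.411]
force: [0.1, -0.4, 2.8]
opening: 0.0313
```

```bash
python3 look.py w21;python3 meas.py w21 262 250 26 .037,.044 .05,.06
```

```text
26.6 [0.3941 0.2645 0.0257] [ 3.1409 -0.0004  1.4108] [ 0.1159 -0.4088  2.8046] 0.031294925583139045
0.037 0.044 1511 mean [0.3946 0.2731 0.0406] fit [0.3943 0.2683] 0.0126 enc [0.3941 0.2693] 0.0134
0.05 0.06 333 mean [0.3953 0.2718 0.0535] fit [0.3943 0.2654] 0.0083 enc [0.3948 0.2685] 0.0079
```

View pics/w21.png

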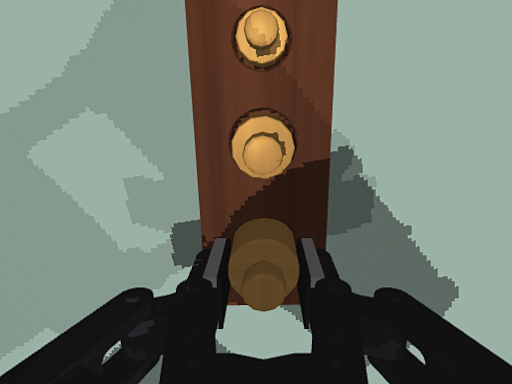

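drive_tool(moves="0 0 -0.03 0; 0 0 -0.08 0; 0 0 -0.16 0; 0 0 -0.25 0; 0 0 -0.34 0; 0 0 -0.385 0; 0 0 -0.385 0; 0 0 -0.385 0")

```text
time: 27.45
position: [0.3931, 0.264, 0.1789]
orientation: [-3.141, 0.0, 1.411]
force: [-0.4, 0.1, -2.6]
opening: 0.0306
```

drive_tool(moves="-0.04 0.036 0 0; -0.11 0.1 0 0; -0.19 0.173 0 0; -0.27 0.245 0 0; -0.35 0.318 0 0; -0.43 0.391 0 0; -0.51 0.464 0 0; -0.58 0.527 0 0; -0.63 0.572 0 0; -0.6425 0.584 0 0; -0.6425 0.584 0 0; -0.6425 0.584 0 0")

```text
time: 28.65
position: [0.5818, -0.0257, 0.1776]
orientation: [-3.138, -0.0, 1.411]
force: [0.5, -0.2, -1.5]
opening: 0.0309
```

```bash
python3 look.py w22; python3 -c "
from h import *
go(0.5837,-0.0264,0.1267)
P=np.load('pics/w22.npz')['P']
Q=P[200:320,200:330].reshape(-1,3)
for lo,hi in ((.19,.2),(.205,.218)):
  q=Q[(Q[:,2]>lo)&(Q[:,2]<hi)];print(len(q),q.mean(0))
"
```

```text
28.65 [ 0.5818 -0.0257  0.1776] [-3.1378 -0.0004  1.4109] [ 0.5302 -0.2183 -1.5258] 0.030899137488097528
t 28.7 pos [ 0.58193968 -0.02545175  0.17805864] yaw 1.411621750020843 shares [-0.0017  0.0051  0.1284] 0.0 dist 0.051397545909435134
3100 [ 0.58301598 -0.020242    0.1933361 ]
3030 [ 0.58255421 -0.02257852  0.21038825]
```

View pics/w22.png

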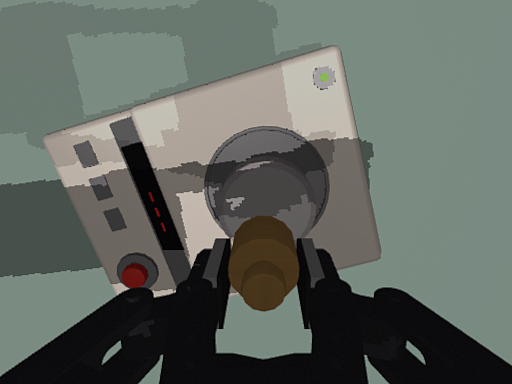

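drive_tool(moves="-0.001 0.004 0.03 0; -0.001 0.004 0.06 0; -0.001 0.004 0.085 0; -0.001 0.004 0.1 0; -0.001 0.004 0.108 0; -0.001 0.004 0.113 0; -0.001 0.004 0.113 0; -0.001 0.004 0.113 0")

```text
time: 29.5
position: [0.5853, -0.0273, 0.1346]
orientation: [3.141, -0.0, 1.411]
force: [-1.1, 0.0, -1.4]
opening: 0.0302
```

```bash
python3 look.py w23; python3 -c "
from h import *
go(0.5837,-0.0264,0.1267)
P=np.load('pics/w23.npz')['P']
Q=P[200:320,230:300].reshape(-1,3)
for lo,hi in ((.142,.15),(.155,.168)):
  q=Q[(Q[:,2]>lo)&(Q[:,2]<hi)];print(len(q),q.mean(0),np.median(q[:,2]))
Q=P[175:205,230:290].reshape(-1,3);print(np.median(Q[abs(Q[:,2]-.114)<.006][:,2]))
"
```

```text
29.5 [ 0.5853 -0.0273  0.1346] [ 3.1408 -0.0001  1.4107] [-1.0667  0.0417 -1.406 ] 0.030192536629807535
t 29.55 pos [ 0.58533391 -0.02735949  0.13470372] yaw 1.4107076739612685 shares [ 0.0017 -0.0044  0.02  ] 0.0 dist 0.008224949833701296
1958 [ 0.5870023  -0.02110733  0.14847471] 0.14926001326856628
1804 [ 0.58562617 -0.02541913  0.16430709] 0.16531228065131187
0.11403016132449398
```

View pics/w23.png

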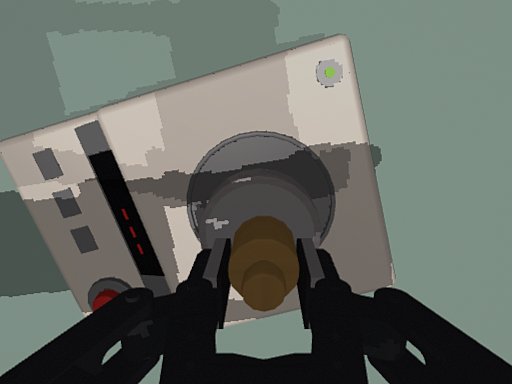

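drive_tool(moves="0.0015 -0.004 0.003 0; 0.0015 -0.004 0.006 0; 0.0015 -0.004 0.009 0; 0.0015 -0.004 0.012 0; 0.0015 -0.004 0.015 0; 0.0015 -0.004 0.015 0; 0.0015 -0.004 0.015 0")

```text
time: 30.25
position: [0.5834, -0.0264, 0.128]
orientation: [-3.141, -0.0, 1.411]
force: [-0.3, 0.0, -1.6]
opening: 0.0309
```

drive_tool(moves="0 0 0.001 0; 0 0 0.002 0; 0 0 0.0025 0; 0 0 0.0025 0")

```text
time: 30.65
position: [0.5834, -0.0264, 0.1271]
orientation: [-3.141, -0.0, 1.411]
force: [0.4, -0.1, -2.9]
opening: 0.0306
```

drive_tool(moves="0 0 0.0008 0; 0 0 0.0015 0; 0 0 0.0015 0; 0 0 0.0015 0")

```text
time: 31.05
position: [0.5835, -0.0264, 0.1268]
orientation: [3.141, 0.0, 1.411]
force: [-1.2, -0.3, 0.1]
opening: 0.0303
```

drive_tool(moves="0 0 0.0005 0; 0 0 0.001 0; 0 0 0.0012 0; 0 0 0.0012 0")

```text
time: 31.45
position: [0.5836, -0.0265, 0.1267]
orientation: [3.141, 0.0, 1.411]
force: [-3.0, -0.1, 6.1]
opening: 0.0307
```

drive_tool(moves="0 0 -0.0008 0; 0 0 -0.0008 0; 0 0 -0.0008 0; 0 0 -0.0008 0; 0 0 -0.0008 0; 0 0 -0.0008 0; 0 0 -0.0008 0", claw=-0.6)

```text
time: 32.15
position: [0.5834, -0.0264, 0.1263]
orientation: [3.142, 0.0, 1.411]
force: [-0.9, 0.4, 1.0]
opening: 0.0685
```

```bash
python3 look.py w24;python3 meas.py w24 262 255 60 .138,.1455 .15,.163
```

```text
32.15 [ 0.5834 -0.0264  0.1263] [3.1416 0.     1.4108] [-0.9413  0.402   0.9616] 0.06849256637570664
0.138 0.1455 2344 mean [ 0.5845 -0.021   0.1417] fit [ 0.5837 -0.0265] 0.0158 enc [ 0.5838 -0.0264] 0.0162
0.15 0.163 1762 mean [ 0.584  -0.0247  0.1568] fit [ 0.5836 -0.0264] 0.009 enc [ 0.5838 -0.0262] 0.0093
```

View pics/w24.png

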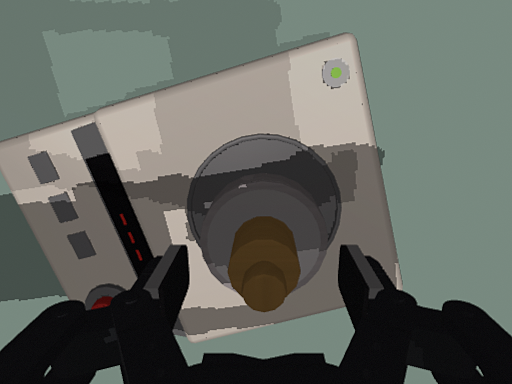

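drive_tool(moves="0 0 -0.02 0; 0 0 -0.06 0; 0 0 -0.12 0; 0 0 -0.2 0; 0 0 -0.28 0; -0.1 0 -0.3 0; -0.2 0 -0.3 0; -0.2 0 -0.3 0; -0.2 0 -0.3 0; -0.2 0 -0.3 0")

```text
time: 33.2
position: [0.5708, -0.1049, 0.2471]
orientation: [3.141, -0.0, 1.411]
force: [-0.1, -0.3, -0.4]
opening: 0.068
```

```bash
python3 look.py w25
python3 - <<'E'
from h import *
np.set_printoptions(precision=4,suppress=True)
P=np.load('pics/w25.npz')['P']
Q=P[:250].reshape(-1,3)
for lo,hi in ((.079,.081),(.111,.1165),(.139,.144),(.153,.163)):
  q=Q[(Q[:,2]>lo)&(Q[:,2]<hi)&(np.hypot(Q[:,0]-.5837,Q[:,1]+.0264)<.04)]
  if len(q)>5: print(lo,hi,len(q),np.median(q[:,2]),hull_circ(q))
im,d=get_image('side'); 
save('s2',im[100:260,150:350].repeat(3,0).repeat(3,1))
S=cloud('side',d)
print(S[186,293], 'forces',read_state()['force'])
im2,_=get_image('scene');save('sc2',im2)
E
```

```text
33.2 [ 0.5708 -0.1049  0.2471] [ 3.1409 -0.0005  1.4108] [-0.0698 -0.2547 -0.434 ] 0.06802335104160526
0.111 0.1165 4011 0.11412841615250785 ((array([ 0.5837, -0.0263]), np.float64(0.03264010905978576)), (array([ 0.5838, -0.0261]), 0.03298066928982735))
0.139 0.144 1039 0.14184179871695282 ((array([ 0.5837, -0.0266]), np.float64(0.0155855905907077)), (array([ 0.5837, -0.0266]), 0.015813788399100304))
0.153 0.163 565 0.1578292597460067 ((array([ 0.5837, -0.0267]), np.float64(0.008658479280378054)), (array([ 0.5837, -0.0266]), 0.008854328654706478))
[ 0.4484 -0.0852  0.0587] forces [0.1426 0.0207 0.1374]
```

View pics/s2.png

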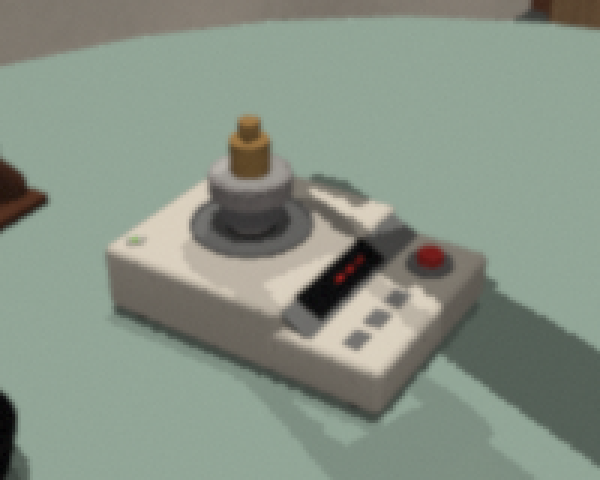

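View pics/w25.png

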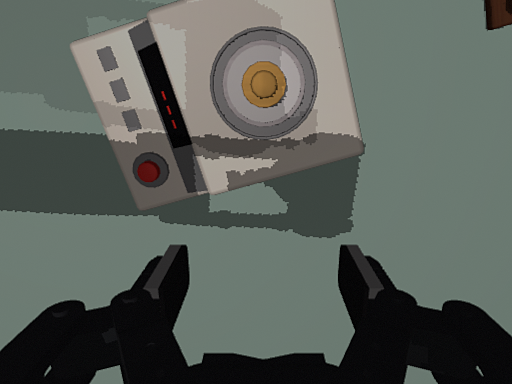

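The pictures show the weight standing upright in the centre of the pan, the pan level, the key up and the arm clear.

```bash
python3 -c "
from h import *
print(job.job_done())"
```

```text
the job is handed in; nothing more can be done
None
```

I finished all the steps and handed the job in at about 33 s of the 70 s allowed; the hand-in gives no verdict.

- **Carrier:** it sits home on the spigot, with the hub top at 95.9 mm (96 expected). Its axis is within about 0.5 mm of the spigot's.
- **Pan:** it sits flush on the carrier, with its top at 114.0–114.1 mm (114 expected) and its centre within about 0.3 mm of the carrier's axis. It was level to about 0.004 rad when I let it go.
- **Zero key:** I pressed it, with the pan empty, until it stopped at 56.3 mm, with wrist force up to about 15 N. It came back up to roughly 61.5 mm by the wrist camera. The last side-camera reading near its edge was lower, 58.7 mm, but that camera read 59.3 mm there before I touched anything, so I put this down to its calibration.
- **200 g weight:** it stands upright on the pan, within about 0.5 mm of the centre, with its body top at 141.8 mm (142 expected).

The last pictures show the arm clear of everything. The highest upward wrist force while seating a piece was about 6 N. I did not move or touch the two smaller weights or the bowl. I did not measure their positions again at the end.

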